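# Build up the grinding wheel on the sprung spindle

## Task

Build up the small finishing spindle: put the red-brown grinding wheel over the shaft first, then the brass spacer ring, then the black clamp cap, each fully down on the one below. Nobody knows at which angle the locked spindle's square nose stands, so bear lightly on the cap and turn it until its square hole drops over the nose, then seat it flat on the spacer; never lean hard on the spindle and do not disturb the other things on the bench.

Things in the scene. Friction and masses are not known exactly. Their poses are not given: they have to be found in the camera images.
- stand: Spindle stand, fixed: grey base 110 x 110 x 10 mm, green round housing to 40 mm up, upright steel spindle. Origin: centre of the base's underside, on the spindle axis; z up, x and y along the base's edges. The whole spindle floats on a spring, about 3 N per mm, travel 9 mm straight down; it sinks up to 2.5 mm under its own and the stack's weight. Never load it with more than 30 N.
- seat (a point): Centre of the spindle's round seat flange (56 mm across), on its top, 56 mm above the stand's origin with the spindle fully up. A round shaft 31 mm across rises from here 38 mm to the square nose. The point stays with the stand and does not sink.
- nose (a point): Centre of the top of the brass square nose, 110 mm above the stand's origin with the spindle fully up (the point does not sink). The nose is 22 x 22 mm, 16 mm high. The spindle is locked against turning: the nose's flats stand at a fixed but unmeasured angle, up to 0.75 rad either way from the base's x and y axes; the axes of this point do not show it.
- wheel: Red-brown grinding wheel, a ring 64 mm outside, 34 mm bore, 22 mm thick, about 110 g, lying flat. Origin: centre of its underside, z up along the bore. Goes on first: fully down, its underside lies on the flange, 56 mm above the stand's origin less the sinking.
- spacer: Brass spacer ring, 48 mm outside, 34 mm bore, 18 mm thick, about 100 g, lying flat. Origin: centre of its underside, z up. Goes on second: fully down, its underside is 78 mm above the stand's origin less the sinking.
- cap: Black round clamp cap, 58 mm outside, 22 mm thick, 120 g; grip its rim at any angle. Origin: centre of its underside, z up. Its 24 x 24 mm through hole, sides along its x and y (white dot: +x), passes the nose within about 0.1 rad, in any quarter position. Goes on last: home, its underside is 96 mm above the stand's origin less the sinking; at a wrong angle it stays at 110 mm.
- pincers: Bystander: black pincers lying flat, 86 x 178 x 16 mm, origin centre of the underside. Leave alone.
- whetstone: Bystander: brown and grey whetstone, 34 x 120 x 21 mm, origin centre of the underside. Leave alone.
- shoe_brush: Bystander: wooden shoe brush, 52 x 150 x 44 mm, origin centre of the underside. Leave alone.
- heel_b: Bystander: dark heel block, 60 x 58 x 22 mm, origin centre of the underside. Leave alone.
Things that resemble listed ones, but are neither listed nor needed, are in the scene too. Leave any green look-alike of the wheel alone.

How it is judged (in metres and radians):
On the way, in this order (a step that is already met when the one before it is completed fails the run):
1. the wheel lies flat on the spindle's flange (z of wheel in the frame of stand between 0.0515 and 0.057 m and horizontal distance between wheel and stand below 0.004 m and angle between wheel's own z axis and vertical below 0.06 rad), for 0.2 s.
2. the spacer lies flat on the wheel, round the shaft (all of step 1 and z of spacer in the frame of stand between 0.0725 and 0.079 m and horizontal distance between spacer and stand below 0.004 m and angle between spacer's own z axis and vertical below 0.06 rad), for 0.2 s.
3. the cap is home over the square nose, flat on the spacer (all of step 2 and z of cap in the frame of stand between 0.0905 and 0.097 m and horizontal distance between cap and stand below 0.003 m and angle between cap's own z axis and vertical below 0.06 rad), for 0.2 s.
At the end, for the whole second after the job is handed in: Wheel, spacer and cap are stacked on the spindle in that order, each flat (within 0.06 rad) and fully down: undersides 51.5 to 57, 72.5 to 79 and 90.5 to 97 mm above the stand's origin, wheel and spacer within 4 mm and cap within 3 mm of the spindle axis, the cap at rest (all of step 3 and linear speed of cap below 0.02 m/s and angular speed of cap below 0.2 rad/s); the robot touches nothing.
It fails at once if the spindle stand is loaded with more than 30 N (contact force between stand and anything else above 30 N).
It fails at once if a bystander (pincers) is moved by more than 30 mm (distance of pincers from where it was at the start of the episode above 0.03 m).
It fails at once if a bystander (whetstone) is moved by more than 30 mm (distance of whetstone from where it was at the start of the episode above 0.03 m).
It fails at once if a bystander (shoe_brush) is moved by more than 30 mm (distance of shoe_brush from where it was at the start of the episode above 0.03 m).
It fails at once if a bystander (heel_b) is moved by more than 30 mm (distance of heel_b from where it was at the start of the episode above 0.03 m).
It also fails if it takes over 72 s, if anything falls off the work surface, if the arm or the gripper's body presses on something with over 40 N, if the wrist force passes 120 N, or if a joint passes its speed limit or range.

## Robot

A 6-joint arm with a two-finger parallel gripper is mounted at the origin on a cart in front of the work surface, level with it; the furniture and walls round the work are solid. World frame = base frame: x ahead of the robot, y to its left, z up, the work surface at z = 0. Lengths are in mm, angles in rad, forces in N, time in s.
With the tool pointing down it reaches from about 250 to 725 mm from the base axis. Payload 4 kg.
Tool frame: the origin (TCP) lies on the centre line of the jaws, within the pads' length; the fingertips stand 11 mm ahead of it and the grasp point (between the pads) lies 8 mm behind it; z points along the fingers, y is the line along which they close (so a half turn about z gives the same grasp; the last joint's range is limited). The gripper opens to 85 mm and grips with 20 to 120 N. Pads are 22 mm wide; open, the fingers measure 114 mm over their backs; the gripper's body (76 mm by 85 mm) begins 54 mm behind the grasp point. The pads swing forward as they close: fully open they stand 13 mm farther back than shut.
Start: joints at [1.144, 0.241, 0.005, 1.335, 0, 1.571], TCP at [206.978, 455.148, 242.306] pointing down, gripper open.
Joint ranges: [-2.72, 2.72], [-1.05, 1.87], [-1.09, 1.28], [-1.99, 2.15], [-1.42, 1.44], [-3.14, 3.14]. Speed limits (rad/s): [2.79, 2.79, 3.14, 3.14, 3.14, 3.14].

## Interface

Orientations are given as a unit quaternion [x, y, z, w].
In Python, from rig import robot gives the robot as it stands.
- The arm moves only by the shell command python3 -m jog 'ROWS' [FORCE]. ROWS is JSON, a list of rows, each a list of 5 numbers: the closure, from -1 (fully open) to 1 (shut), then the shift along the world's x, y, z normalised to -1 to 1, where 1 is 0.3 m, then the turn about the world's z normalised to -1 to 1, where 1 is 90 degrees. In form: [[gripper, dx, dy, dz, turn], ...]. A call has 1 to 12 rows; each row shifts and turns the commanded pose from where the row before left it; what a row does not reach is not made up. A row lasts 1/12 s, in which the tool goes at most 41.7 mm and 7.16 degrees, less where a joint would pass 70% of its speed; a pose out of reach is approached as far as the arm can. A call with a number of a shift or a turn outside -1 to 1 is refused whole. A call with a gripper value outside its range is refused whole. The fingers move at their own pace and stop on an object; FORCE is the grip in N (left out, the last holds). Time passes only in rows, so rows that do not move let the fingers close. It gives the time, the measured TCP pose, the force, the opening and the grip force at its end, in the units of the state.
- robot.get_obs(): the state, without advancing time (a new reading comes with each control period).
- robot.snapshot(name): name is "side" or "top"; returns a dict with "img" (384x512x3 uint8, blue, green, red), "camera_matrix" (3x3 intrinsics, pixels), "position" and "orientation" of the camera in the world. Camera axes: x right, y down, z forward; pixel columns grow to the right and rows downward; lengths in mm; the calibration is good to about 2 mm. A picture is of the moment at which its call begins. There is no depth.
- robot.job_done(): hands the job in; it is judged then, once.
The state is a dict: "time": time; "joint_positions": joint angles; "dq": joint speeds; "effort": joint torques, N m; "eef_pos": TCP position; "tool_rot": TCP orientation; "force": force on the tool from outside, world axes, zero at the start; "torque": the same for the moment, N m; "width": finger opening in mm; "grip_force": force on a finger pad.
Only numpy, scipy, OpenCV 4.12 (cv2) and the standard library are available. Lean on these libraries where they do the work, as an engineer would, in place of code of your own. Each camera call takes 0.05 s, during which the arm holds its last target. There are 200 camera calls.

## Working session

There is one attempt and no reset: what is moved stays moved. The work goes in short steps, Python scripts to look and compute and a shell command to move; the robot and the scene stay as the last step left them, time stands still between calls to the robot, and variables do not carry over. Pictures are saved under pics/ and viewed, at most 10 in all, crops included, and the job is handed in when it is done.

```bash
mkdir -p pics; ls
python3 - <<'E'
from rig import robot
import cv2,numpy as np
for n in("top","side"):
    s=robot.snapshot(n); cv2.imwrite(f"pics/{n}0.png",s["img"]); print(n,s["camera_matrix"],s["position"],s["orientation"])
o=robot.get_obs(); print(o)
E
```

```text
pics
top [[499.04163907   0.         250.82406995]
 [  0.         499.04163907 187.20138154]
 [  0.           0.           1.        ]] [ 210.1860421     4.21783837 1496.21454764] [ 0.73279877 -0.67268434  0.07041493 -0.07445451]
side [[380.28986222   0.         255.98227976]
 [  0.         380.28986222 188.97005513]
 [  0.           0.           1.        ]] [ 251.22032797 -821.00794627  504.36561413] [ 0.82844966 -0.12502022  0.08508579 -0.53926015]
{'time': 0.1, 'joint_positions': array([1.14400872e+00, 2.41311490e-01, 3.85598478e-03, 1.33524018e+00,
       2.42150702e-05, 1.57083860e+00]), 'dq': array([ 3.24147711e-05, -1.77817235e-03,  2.93209661e-03,  4.77705725e-04,
        1.05682421e-03,  1.93718758e-04]), 'effort': array([ 1.79723054e-03, -3.73136973e+01,  2.53010041e+01,  1.08503186e-02,
        1.38210175e-04, -2.95851834e-06]), 'eef_pos': array([206.73514122, 454.64117325, 241.51391794]), 'tool_rot': array([ 2.11798515e-01,  9.77312891e-01, -9.25578999e-04, -2.12934489e-04]), 'force': array([0.43233905, 0.04763676, 0.74103684]), 'torque': array([ 0.0216201 ,  0.02525273, -0.00942948]), 'grip_force': 0.0, 'width': 85.40044112343132}
```

View pics/top0.png

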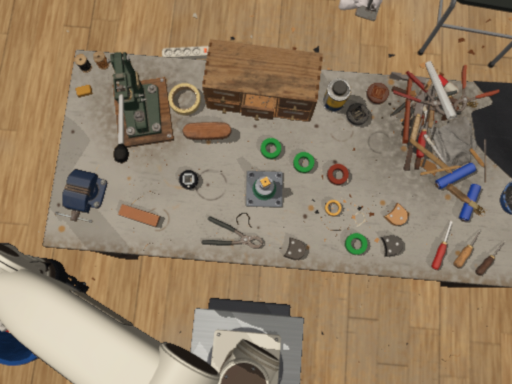

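View pics/side0.png

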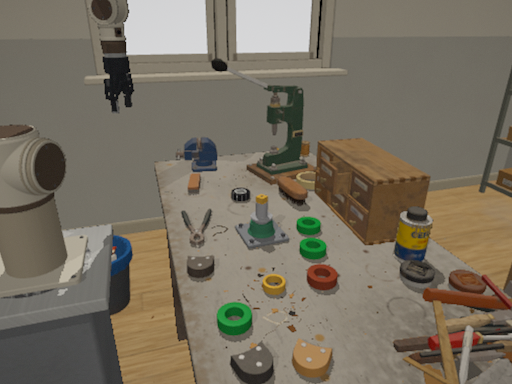

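Top view: the wheel is the red-brown ring at (339,174). It could be confused with the solid red-brown disc (377,93) or the green rings (271,148), (304,162), (357,244). The spacer is the small brass ring at (333,208), not the tape ring (184,98) or the tan heel (398,214). The cap is the black disc with a square hole at (189,180), not the dark coil (358,114). The stand is at (265,187). I'll check these in one crop and measure.

```bash
cat > h.py <<'E'
from rig import robot
import cv2,numpy as np
from scipy.spatial.transform import Rotation as R
def snap(n): return robot.snapshot(n)
def ray(s,u,v):
    K=s["camera_matrix"]; d=R.from_quat(s["orientation"]).apply(np.linalg.inv(K)@[u,v,1.0]); return np.array(s["position"]),d
def onz(s,u,v,z):
    p,d=ray(s,u,v); return p+d*(z-p[2])/d[2]
def proj(s,P):
    q=R.from_quat(s["orientation"]).inv().apply(np.array(P)-s["position"]); q=s["camera_matrix"]@q; return q[:2]/q[2]
def mask(s,lo,hi,box):
    h=cv2.cvtColor(s["img"],cv2.COLOR_BGR2HSV); m=cv2.inRange(h,np.array(lo),np.array(hi)); o=np.zeros_like(m); x0,y0,x1,y1=box; o[y0:y1,x0:x1]=m[y0:y1,x0:x1]; return o
def blob(m):
    c,_=cv2.findContours(m,cv2.RETR_EXTERNAL,cv2.CHAIN_APPROX_NONE); c=max(c,key=cv2.contourArea); h=cv2.convexHull(c)
    M=cv2.moments(h); return M["m10"]/M["m00"],M["m01"]/M["m00"],cv2.boundingRect(h)
E
python3 - <<'E'
from h import *
t=snap("top");s=snap("side")
J=[("wheel",(0,90,40),(10,255,255),(322,160,355,190),(300,258,345,295),11),
("spacer",(15,100,80),(32,255,255),(320,198,348,220),(258,270,290,298),9),
("cap",(0,0,0),(180,255,75),(175,167,203,193),(226,183,255,205),11),
("housing",(60,80,30),(95,255,200),(245,165,285,210),(240,210,285,242),25),
("nose",(15,100,80),(32,255,255),(255,170,280,195),(250,190,275,208),102)]
for n,lo,hi,bt,bs,z in J:
    a=blob(mask(t,lo,hi,bt));b=blob(mask(s,lo,hi,bs))
    print(n,np.round(a[:2],1),a[2],np.round(onz(t,a[0],a[1],z),1),"|",np.round(b[:2],1),b[2],np.round(onz(s,b[0],b[1],z),1))
c=[cv2.resize(t["img"][y-20:y+20,x-20:x+20],(260,260),interpolation=cv2.INTER_CUBIC) for x,y in((339,174),(333,208),(189,180),(265,187))]
d=[cv2.resize(s["img"][y-25:y+25,x-25:x+25],(260,260),interpolation=cv2.INTER_CUBIC) for x,y in((322,276),(241,194))]
cv2.imwrite("pics/c.png",np.vstack([np.hstack(c[:3]),np.hstack([c[3]]+d)]))
E
```

```text
wheel [337.5 173.8] (327, 163, 22, 22) [ 583.1 -234.6   11. ] | [321.7 276.5] (307, 264, 31, 26) [ 584.3 -232.9   11. ]
spacer [332.8 207.6] (325, 200, 17, 16) [ 477.7 -225.9    9. ] | [273.5 283.9] (262, 274, 24, 21) [ 479.2 -224.     9. ]
cap [188.8 179.5] (179, 170, 20, 20) [526.4 216.4  11. ] | [240.5 194.5] (232, 189, 18, 12) [529.2 217.7  11. ]
housing [263.6 191.2] (253, 184, 23, 16) [506.7 -13.4  25. ] | [260.9 228.6] (248, 220, 27, 18) [516.4 -25.8  25. ]
nose [264.9 181.6] (260, 177, 11, 10) [519.5 -13.9 102. ] | [261.4 198.5] (256, 194, 12, 10) [521.4 -11.9 102. ]
```

View pics/c.png

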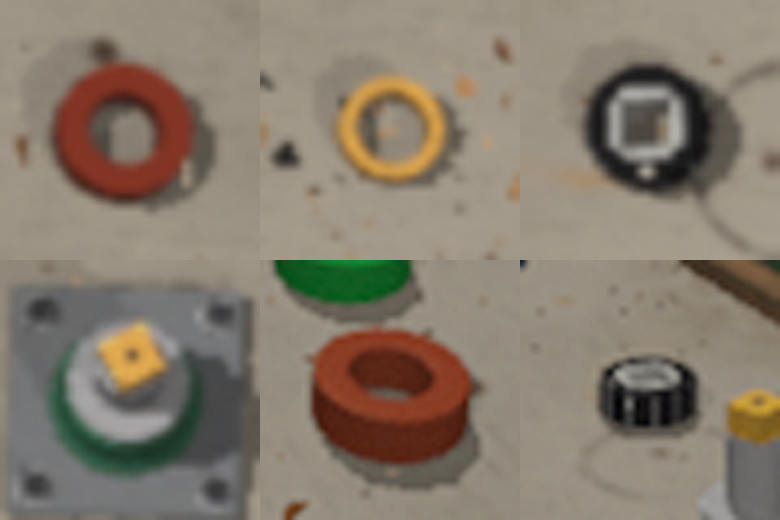

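The crops confirm the red-brown ring, the brass ring, and the cap with its square hole and white dot (at about 189,187). The nose is visibly rotated about 30° in the image. Moving to the wheel.

```bash
python3 -m jog '[[-1,0.057,-0.104,0,0],[-1,0.057,-0.104,0,0],[-1,0.057,-0.104,0,0],[-1,0.057,-0.104,0,0],[-1,0.057,-0.104,0,0],[-1,0.057,-0.104,0,0],[-1,0.057,-0.104,0,0],[-1,0.057,-0.104,0,0],[-1,0.057,-0.104,0,0],[-1,0.057,-0.104,0,0],[-1,0.057,-0.104,0,0]]' 40; python3 -m jog '[[-1,0.057,-0.104,0,0],[-1,0.057,-0.104,0,0],[-1,0.057,-0.104,0,0],[-1,0.057,-0.104,0,0],[-1,0.057,-0.104,0,0],[-1,0.057,-0.104,0,0],[-1,0.057,-0.104,0,0],[-1,0.057,-0.104,0,0],[-1,0.057,-0.104,0,0],[-1,0.057,-0.104,0,0],[-1,0.057,-0.104,0,0],[-1,0,0,0,0]]'
python3 - <<'E'
from h import *
# nose, cap-hole angles from the top view
t=snap("top")
def ang(m,z):
    c,_=cv2.findContours(m,cv2.RETR_EXTERNAL,cv2.CHAIN_APPROX_NONE); c=max(c,key=cv2.contourArea)
    b=cv2.boxPoints(cv2.minAreaRect(c)); P=[onz(t,*p,z) for p in b]
    print(np.round(b,1).tolist(),[round(np.degrees(np.arctan2(*(P[(i+1)%4]-P[i])[[1,0]]))%90,1) for i in range(4)])
h=cv2.cvtColor(t["img"],cv2.COLOR_BGR2HSV)
m=mask(t,(15,130,140),(32,255,255),(255,170,280,195)); ang(m,110)
m=mask(t,(0,0,110),(180,80,255),(182,171,196,185)); ang(m,20)
m=mask(t,(95,20,60),(125,120,180),(240,165,290,212)); ang(m,10)
E
```

```text
time: 1.12
eef_pos: [395.4, 110.2, 242.4]
tool_rot: [0.212, 0.977, 0.0, 0.0]
force: [1.3, 0.8, 0.2]
width: 85.3
grip_force: 0.0
time: 2.12
eef_pos: [584.8, -236.9, 239.5]
tool_rot: [0.214, 0.977, -0.001, -0.0]
force: [-1.3, 0.0, -0.7]
width: 85.4
grip_force: 0.0
[[259.8999938964844, 180.39999389648438], [265.8999938964844, 176.39999389648438], [270.1000061035156, 182.60000610351562], [264.1000061035156, 186.60000610351562]] [np.float64(39.2), np.float64(37.7), np.float64(39.1), np.float64(37.8)]
[[183.0, 173.0], [193.0, 173.0], [193.0, 184.0], [183.0, 184.0]] [np.float64(4.9), np.float64(6.2), np.float64(4.9), np.float64(6.5)]Traceback (most recent call last):
  File "<stdin>", line 11, in <module>
  File "<stdin>", line 5, in ang
ValueError: max() iterable argument is empty
```

```bash
python3 -m jog '[[-1,-0.004,0.01,-0.12,0],[-1,0,0,-0.12,0],[-1,0,0,-0.12,0],[-1,0,0,-0.12,0],[-1,0,0,-0.12,0],[-1,0,0,-0.06,0],[-1,0,0,-0.04,0],[-1,0,0,-0.04,0],[-1,0,0,-0.03,0],[-1,0,0,-0.02,0],[-1,0,0,-0.01,0],[-1,0,0,0,0]]'
```

```text
time: 3.17
eef_pos: [582.3, -228.3, 2.5]
tool_rot: [0.212, 0.977, -0.0, 0.0]
force: [0.5, 0.7, 0.6]
width: 85.1
grip_force: 0.0
```

```bash
python3 -m jog '[[0.6,0,0,-0.02,0],[0.6,0,0,-0.02,0],[1,0,0,0,0],[1,0,0,0,0],[1,0,0,0,0],[1,0,0,0,0],[1,0,0,0,0],[1,0,0,0,0]]' 25
```

```text
time: 3.83
eef_pos: [583.6, -228.9, 0.3]
tool_rot: [0.212, 0.977, -0.001, 0.003]
force: [-16.5, 7.2, 46.4]
width: 78.8
grip_force: 22.9
```

I summed the descent wrong and the tips are pressing on the bench. Backing up now.

```bash
python3 -m jog '[[-1,0,0,0.05,0],[-1,0,0,0.037,0],[-1,0,0,0,0],[-1,0,0,0,0]]'
python3 - <<'E'
from h import *
t=snap("top");s=snap("side")
cv2.imwrite("pics/d.png",np.hstack([cv2.resize(t["img"][140:220,290:390],(400,320)),cv2.resize(s["img"][220:320,260:385],(400,320))]))
E
```

```text
time: 4.17
eef_pos: [583.0, -228.7, 17.3]
tool_rot: [0.212, 0.977, -0.0, 0.001]
force: [-0.8, -0.4, 0.9]
width: 85.5
grip_force: 0.0
```

View pics/d.png

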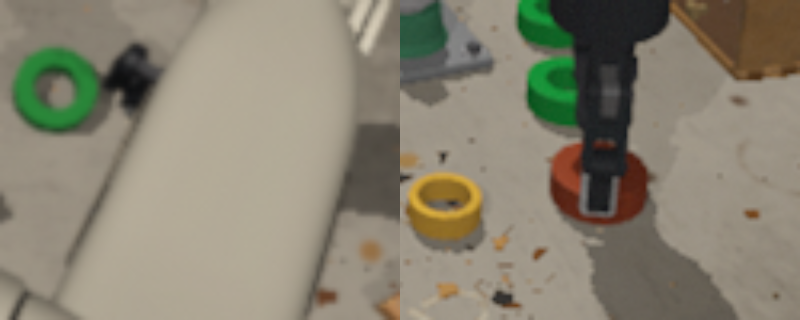

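Side crop: the jaws straddle the wheel, undisturbed. Recentring and closing, then regripping at 90° to centre the wheel on both axes.

```bash
python3 -m jog '[[-1,0,-0.015,0,0],[-1,0,0,0,0],[1,0,0,-0.005,0],[1,0,0,0,0],[1,0,0,0,0],[1,0,0,0,0],[1,0,0,0,0],[1,0,0,0,0],[-1,0,0,0,0],[-1,0,0,0,0],[-1,0,0,0,0],[-1,0,0,0,0]]' 25;python3 -m jog '[[-1,0,0,0,0.078],[-1,0,0,0,0.078],[-1,0,0,0,0.078],[-1,0,0,0,0.078],[-1,0,0,0,0.078],[-1,0,0,0,0.078],[-1,0,0,0,0.078],[-1,0,0,0,0.078],[-1,0,0,0,0.078],[-1,0,0,0,0.078],[-1,0,0,0,0.078],[-1,0,0,0,0.078]]'
python3 -m jog '[[1,0,0,0,0],[1,0,0,0,0],[1,0,0,0,0],[1,0,0,0,0],[1,0,0,0,0],[1,0,0,0,0],[1,0,0,0,0]]' 30
```

```text
time: 5.27
eef_pos: [582.2, -232.8, 15.1]
tool_rot: [0.212, 0.977, -0.0, 0.0]
force: [-0.0, 0.7, -0.3]
width: 85.6
grip_force: 0.0
time: 6.27
eef_pos: [582.1, -232.8, 15.1]
tool_rot: [-0.501, 0.865, -0.0, 0.0]
force: [-0.2, 0.1, -0.2]
width: 85.3
grip_force: 0.0
time: 6.85
eef_pos: [582.5, -232.9, 15.6]
tool_rot: [-0.498, 0.867, -0.001, 0.0]
force: [-0.3, -0.2, 5.7]
width: 61.5
grip_force: 33.7
```

```bash
python3 -m jog '[[1,0,0,0.05,0],[1,0,0,0.1,0],[1,0,0,0.1,0],[1,0,0,0.1,0],[1,0,0,0.1,0],[1,-0.03,0.1,0,0],[1,-0.03,0.1,0,0],[1,-0.03,0.1,0,0],[1,-0.03,0.1,0,0],[1,-0.03,0.1,0,0],[1,-0.03,0.1,0,0],[1,0,0,0,0]]';python3 -m jog '[[1,-0.02,0.07,0,0],[1,-0.006,0.06,0,0],[1,0,0.002,0,0],[1,0,0,0,0]]'
python3 - <<'E'
from h import *
s=snap("side"); z=robot.get_obs()["eef_pos"]; print(z)
m=mask(s,(0,90,40),(10,255,255),(200,120,320,230)); b=blob(m); 
n=blob(mask(s,(15,100,80),(32,255,255),(250,190,275,208)))
print(b,n,onz(s,b[0],b[1],z[2]-4.6),proj(s,[z[0],z[1],z[2]-4.6]))
cv2.imwrite("pics/e.png",cv2.resize(s["img"][120:260,180:340],(800,600)[:1]+(700-100,)))
E
```

```text
time: 7.85
eef_pos: [525.0, -47.9, 148.8]
tool_rot: [-0.501, 0.866, 0.002, -0.001]
force: [-0.7, 0.4, -2.2]
width: 62.0
grip_force: 33.5
time: 8.18
eef_pos: [519.7, -12.7, 149.2]
tool_rot: [-0.499, 0.867, 0.0, -0.001]
force: [-0.6, 0.1, -1.0]
width: 61.8
grip_force: 33.5
[519.92721797 -13.39260571 149.32789288]
(261.0273007485689, 182.3557904007045, (248, 174, 26, 18)) (261.36831275720164, 198.7057613168724, (256, 194, 12, 10)) [520.5195766   -9.82106854 144.72789288] [261.2519869  182.92964064]
```

View pics/e.png

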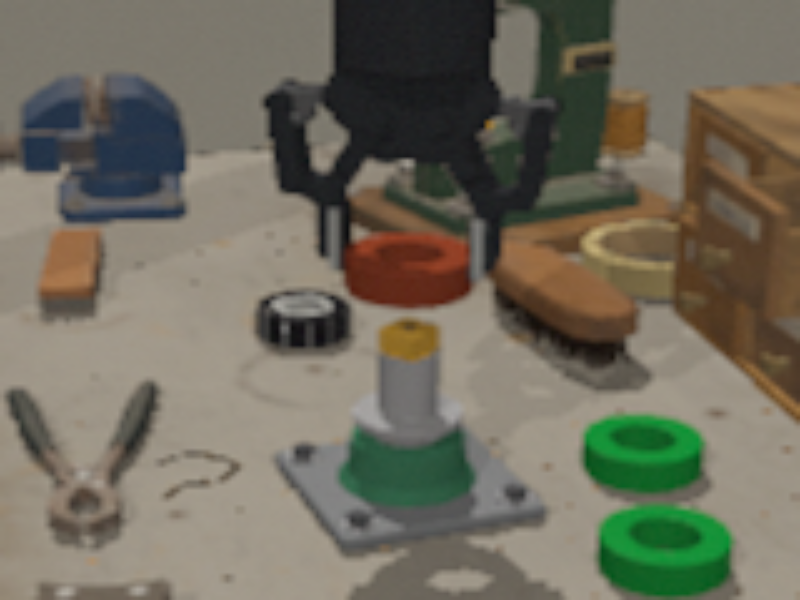

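The wheel hangs centred over the spindle: wheel (261.0,182.4), nose (261.4,198.7). Descending gently.

```bash
python3 -m jog '[[1,0.002,0,-0.03,0],[1,0,0,-0.03,0],[1,0,0,-0.02,0],[1,0,0,-0.01,0],[1,0,0,0,0]]'; python3 -m jog '[[1,0,0,-0.01,0],[1,0,0,-0.005,0],[1,0,0,0,0]]'
```

```text
time: 8.65
eef_pos: [519.7, -13.6, 121.3]
tool_rot: [-0.498, 0.867, 0.001, -0.001]
force: [-0.3, -0.2, -0.6]
width: 61.8
grip_force: 33.5
time: 8.9
eef_pos: [520.7, -13.2, 118.2]
tool_rot: [-0.498, 0.867, 0.0, -0.0]
force: [-0.2, -0.1, -0.8]
width: 61.7
grip_force: 33.5
```

```bash
python3 -m jog '[[1,0,0,-0.01,0],[1,0,0,-0.01,0],[1,0,0,0,0]]'; python3 -m jog '[[1,0,0,-0.01,0],[1,0,0,-0.01,0],[1,0,0,0,0]]'; python3 -m jog '[[1,0,0,-0.01,0],[1,0,0,-0.01,0],[1,0,0,0,0]]'
```

```text
time: 9.15
eef_pos: [520.4, -13.1, 111.9]
tool_rot: [-0.498, 0.867, 0.0, -0.0]
force: [0.2, -0.4, -1.4]
width: 61.9
grip_force: 33.5
time: 9.4
eef_pos: [520.3, -13.1, 105.7]
tool_rot: [-0.498, 0.867, 0.0, -0.0]
force: [-0.4, -0.3, -2.9]
width: 62.0
grip_force: 33.5
time: 9.65
eef_pos: [520.3, -13.2, 99.7]
tool_rot: [-0.498, 0.867, 0.0, -0.001]
force: [-0.2, -0.2, -0.8]
width: 61.9
grip_force: 33.5
```

```bash
python3 -m jog '[[1,0,0,-0.02,0],[1,0,0,-0.02,0],[1,0,0,-0.02,0],[1,0,0,0,0]]'; python3 -m jog '[[1,0,0,-0.015,0],[1,0,0,-0.01,0],[1,0,0,0,0]]'
```

```text
time: 9.98
eef_pos: [519.6, -13.1, 80.7]
tool_rot: [-0.498, 0.867, 0.001, -0.001]
force: [0.0, 0.4, -1.1]
width: 61.6
grip_force: 33.5
time: 10.23
eef_pos: [520.3, -13.1, 74.2]
tool_rot: [-0.498, 0.867, 0.0, -0.001]
force: [-0.4, 1.1, -1.1]
width: 61.8
grip_force: 33.5
```

```bash
python3 -m jog '[[1,0,0,-0.007,0],[1,0,0,0,0],[1,0,0,0,0]]'; python3 -m jog '[[-1,0,0,0,0],[-1,0,0,0,0],[-1,0,0,0,0],[-1,0,0,0,0],[-1,0,0,0,0]]'; python3 -m jog '[[-1,0,0,0.1,0],[-1,0,0,0.1,0],[-1,0,0,0.1,0],[-1,-0.015,-0.1,0,0],[-1,-0.015,-0.1,0,0],[-1,-0.015,-0.1,0,0],[-1,-0.015,-0.1,0,0],[-1,-0.02,-0.1,0,0],[-1,-0.02,-0.1,0,0],[-1,-0.02,-0.1,0,0],[-1,0,0,0,0]]'
python3 - <<'E'
from h import *
s=snap("side");t=snap("top")
m=mask(s,(0,90,40),(10,255,255),(230,180,300,250)); b=blob(m); print(b,onz(s,b[0],b[1],66),proj(s,[520.3,-13.1,66]),proj(s,[520.3,-13.1,55]))
cv2.imwrite("pics/f.png",np.hstack([cv2.resize(s["img"][180:250,220:310],(400,320)),cv2.resize(t["img"][150:230,220:320],(400,320))]))
E
```

```text
time: 10.48
eef_pos: [520.8, -13.1, 72.9]
tool_rot: [-0.498, 0.867, -0.0, 0.0]
force: [0.1, -0.9, -0.9]
width: 61.9
grip_force: 33.5
time: 10.9
eef_pos: [520.9, -13.2, 73.0]
tool_rot: [-0.498, 0.867, -0.0, 0.0]
force: [-0.7, 0.5, -0.3]
width: 85.5
grip_force: 0.0
time: 11.82
eef_pos: [483.8, -228.0, 162.9]
tool_rot: [-0.496, 0.868, -0.001, -0.001]
force: [-0.5, 0.5, 0.8]
width: 85.5
grip_force: 0.0
(262.86446886446885, 212.96214896214894, (250, 204, 24, 17)) [522.68793307 -20.87721866  66.        ] [260.98908584 211.72028769] [260.93917144 215.59949573]
```

View pics/f.png

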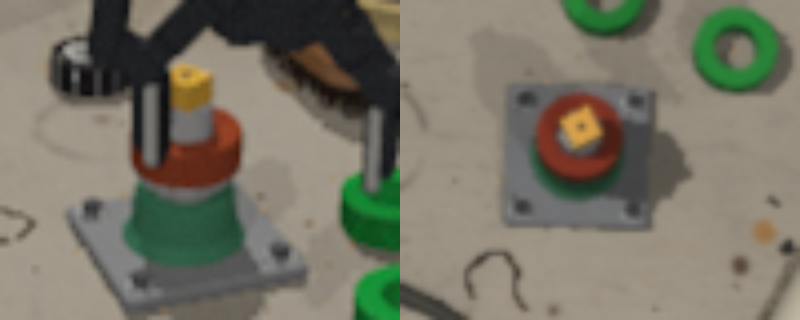

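Side crop: the wheel sits flat on the flange. Next, the spacer.

```bash
python3 -m jog '[[-1,-0.023,0.013,-0.1,0],[-1,0,0,-0.1,0],[-1,0,0,-0.1,0],[-1,0,0,-0.1,0],[-1,0,0,-0.05,0],[-1,0,0,-0.03,0],[-1,0,0,0,0],[-1,0,0,0,0]]'
```

```text
time: 12.58
eef_pos: [478.4, -218.5, 19.1]
tool_rot: [-0.499, 0.867, 0.0, 0.0]
force: [-0.3, 0.2, 0.8]
width: 85.3
grip_force: 0.0
```

```bash
python3 -m jog '[[-1,-0.005,-0.018,-0.007,0],[-1,0,0,0,0],[1,0,0,0,0],[1,0,0,0,0],[1,0,0,0,0],[1,0,0,0,0],[1,0,0,0,0],[1,0,0,0,0],[-1,0,0,0,0],[-1,0,0,0,0],[-1,0,0,0,0],[-1,0,0,0,0]]' 25;python3 -m jog '[[-1,0,0,0,-0.078],[-1,0,0,0,-0.078],[-1,0,0,0,-0.078],[-1,0,0,0,-0.078],[-1,0,0,0,-0.078],[-1,0,0,0,-0.078],[-1,0,0,0,-0.078],[-1,0,0,0,-0.078],[-1,0,0,0,-0.078],[-1,0,0,0,-0.078],[-1,0,0,0,-0.078],[-1,0,0,0,-0.078]]'
python3 -m jog '[[1,0,0,0,0],[1,0,0,0,0],[1,0,0,0,0],[1,0,0,0,0],[1,0,0,0,0],[1,0,0,0,0],[1,0,0,0,0],[1,0,0,0,0]]' 30
```

```text
time: 13.58
eef_pos: [476.2, -224.5, 16.5]
tool_rot: [-0.498, 0.867, 0.0, -0.0]
force: [0.2, -0.7, -0.3]
width: 85.2
grip_force: 0.0
time: 14.58
eef_pos: [476.2, -224.6, 16.5]
tool_rot: [0.215, 0.977, 0.0, -0.0]
force: [-0.9, -0.3, -0.4]
width: 85.5
grip_force: 0.0
time: 15.25
eef_pos: [476.5, -224.6, 16.9]
tool_rot: [0.212, 0.977, 0.0, 0.0]
force: [-0.6, -0.2, 3.0]
width: 45.8
grip_force: 31.2
```

```bash
python3 -m jog '[[1,0,0,0.05,0],[1,0,0,0.1,0],[1,0,0,0.1,0],[1,0,0,0.1,0],[1,0,0,0.08,0],[1,0.02,0.1,0,0],[1,0.02,0.1,0,0],[1,0.02,0.1,0,0],[1,0.02,0.1,0,0],[1,0.02,0.1,0,0],[1,0.02,0.1,0,0],[1,0,0,0,0]]';python3 -m jog '[[1,0.015,0.06,0,0],[1,0.012,0.045,0,0],[1,0,0,0,0],[1,0,0,0,0]]'
```

```text
time: 16.25
eef_pos: [513.0, -40.0, 145.2]
tool_rot: [0.209, 0.978, 0.001, -0.0]
force: [0.1, 0.2, -1.7]
width: 45.7
grip_force: 31.3
time: 16.58
eef_pos: [520.2, -13.0, 145.2]
tool_rot: [0.211, 0.977, -0.0, -0.0]
force: [-0.4, 0.1, -0.7]
width: 46.1
grip_force: 31.3
```

```bash
python3 -m jog '[[1,0.001,0,-0.03,0],[1,0,0,-0.03,0],[1,0,0,-0.02,0],[1,0,0,0,0]]'; python3 -m jog '[[1,0,0,-0.01,0],[1,0,0,-0.01,0],[1,0,0,0,0]]'; python3 -m jog '[[1,0,0,-0.01,0],[1,0,0,-0.01,0],[1,0,0,0,0]]'; python3 -m jog '[[1,0,0,-0.01,0],[1,0,0,-0.01,0],[1,0,0,0,0]]'
```

```text
time: 16.92
eef_pos: [518.9, -13.9, 119.3]
tool_rot: [0.212, 0.977, -0.0, -0.002]
force: [-0.6, -0.3, -0.1]
width: 45.6
grip_force: 31.3
time: 17.17
eef_pos: [520.5, -13.4, 115.1]
tool_rot: [0.212, 0.977, -0.0, -0.0]
force: [-0.3, 0.4, -1.5]
width: 45.8
grip_force: 31.3
time: 17.42
eef_pos: [520.5, -13.1, 109.2]
tool_rot: [0.212, 0.977, -0.0, -0.0]
force: [-0.6, 0.4, -0.2]
width: 45.9
grip_force: 31.3
time: 17.67
eef_pos: [520.4, -13.1, 103.0]
tool_rot: [0.212, 0.977, -0.0, -0.0]
force: [-0.1, -0.1, -0.9]
width: 46.0
grip_force: 31.3
```

```bash
python3 -m jog '[[1,0,0,-0.012,0],[1,0,0,-0.01,0],[1,0,0,0,0],[1,0,0,0,0]]'; python3 -m jog '[[1,0,0,-0.003,0],[1,0,0,0,0]]'; python3 -m jog '[[-1,0,0,0,0],[-1,0,0,0,0],[-1,0,0,0,0],[-1,0,0,0,0],[-1,0,0,0,0],[-1,0,0,0.1,0],[-1,0,0,0.1,0],[-1,0,0.1,0.05,0],[-1,0,0.1,0,0],[-1,0,0.1,0,0],[-1,0,0.1,0,0],[-1,0,0.1,0,0]]';python3 -m jog '[[-1,0,0.1,0,0],[-1,0.01,0.1,0,0],[-1,0.01,0.055,0,0],[-1,0,0,0,0],[-1,0,0,0,0]]'
python3 - <<'E'
from h import *
s=snap("side");t=snap("top")
for n,lo,hi in(("w",(0,90,40),(10,255,255)),("b",(15,100,80),(32,255,255))):
    print(n,blob(mask(s,lo,hi,(230,180,300,250))))
print(proj(s,[520.5,-13.1,86]),proj(s,[520.5,-13.1,66]))
cv2.imwrite("pics/g.png",np.hstack([cv2.resize(s["img"][180:250,220:310],(400,320)),cv2.resize(t["img"][150:230,170:270],(400,320))]))
E
```

```text
time: 18.0
eef_pos: [520.7, -13.2, 96.8]
tool_rot: [0.212, 0.977, -0.0, -0.0]
force: [-0.5, -1.1, -0.3]
width: 45.7
grip_force: 31.3
time: 18.17
eef_pos: [520.8, -13.2, 96.2]
tool_rot: [0.212, 0.977, 0.0, 0.0]
force: [-0.5, 0.2, -0.9]
width: 45.4
grip_force: 31.3
time: 19.17
eef_pos: [520.8, 138.1, 171.6]
tool_rot: [0.212, 0.977, 0.0, 0.0]
force: [-0.1, 0.5, -0.0]
width: 85.5
grip_force: 0.0
time: 19.58
eef_pos: [526.6, 214.1, 170.9]
tool_rot: [0.211, 0.978, -0.0, -0.0]
force: [-0.4, -0.2, -0.3]
width: 85.6
grip_force: 0.0
w (261.23870967741937, 212.66666666666663, (249, 206, 25, 15))
b (261.8118489583333, 203.48697916666666, (253, 194, 19, 19))
[261.15730701 204.56384531] [261.06471554 211.7097957 ]
```

View pics/g.png

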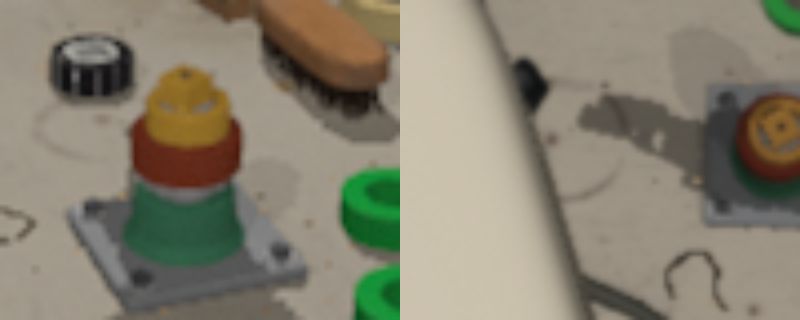

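Side crop: the spacer is flat on the wheel with the nose showing through. Now the cap.

```bash
python3 -m jog '[[-1,0,0.012,-0.1,0],[-1,0,0,-0.1,0],[-1,0,0,-0.1,0],[-1,0,0,-0.1,0],[-1,0,0,-0.06,0],[-1,0,0,-0.05,0],[-1,0,0,0,0],[-1,0,0,0,0]]'
```

```text
time: 20.35
eef_pos: [526.1, 215.4, 17.7]
tool_rot: [0.213, 0.977, -0.001, -0.001]
force: [1.2, -0.0, -0.1]
width: 85.4
grip_force: 0.0
```

```bash
python3 -m jog '[[-1,0.001,0.007,-0.007,0],[-1,0,0,0,0],[1,0,0,0,0],[1,0,0,0,0],[1,0,0,0,0],[1,0,0,0,0],[1,0,0,0,0],[1,0,0,0,0],[-1,0,0,0,0],[-1,0,0,0,0],[-1,0,0,0,0],[-1,0,0,0,0]]' 25;python3 -m jog '[[-1,0,0,0,0.078],[-1,0,0,0,0.078],[-1,0,0,0,0.078],[-1,0,0,0,0.078],[-1,0,0,0,0.078],[-1,0,0,0,0.078],[-1,0,0,0,0.078],[-1,0,0,0,0.078],[-1,0,0,0,0.078],[-1,0,0,0,0.078],[-1,0,0,0,0.078],[-1,0,0,0,0.078]]'
python3 -m jog '[[1,0,0,0,0],[1,0,0,0,0],[1,0,0,0,0],[1,0,0,0,0],[1,0,0,0,0],[1,0,0,0,0],[1,0,0,0,0],[1,0,0,0,0]]' 35
```

```text
time: 21.35
eef_pos: [526.9, 219.1, 16.0]
tool_rot: [0.212, 0.977, -0.0, -0.0]
force: [0.4, 0.9, -0.4]
width: 85.5
grip_force: 0.0
time: 22.35
eef_pos: [527.0, 219.0, 15.9]
tool_rot: [-0.501, 0.865, 0.0, -0.0]
force: [0.1, -0.4, 1.4]
width: 84.8
grip_force: 0.0
time: 23.02
eef_pos: [527.2, 219.1, 16.3]
tool_rot: [-0.498, 0.867, -0.0, 0.0]
force: [-0.3, -0.2, 3.4]
width: 55.4
grip_force: 38.0
```

```bash
python3 -m jog '[[1,0,0,0.05,0],[1,0,0,0.1,0],[1,0,0,0.1,0],[1,0,0,0.1,0],[1,0,0,0.1,0],[1,-0.003,-0.1,0,0.061],[1,-0.003,-0.1,0,0.061],[1,-0.003,-0.1,0,0.061],[1,-0.003,-0.1,0,0.061],[1,-0.003,-0.1,0,0.061],[1,-0.003,-0.1,0,0.061],[1,0,0,0,0]]';python3 -m jog '[[1,-0.002,-0.1,0,0],[1,-0.002,-0.06,0,0],[1,0,-0.014,0,0],[1,0,0,0,0],[1,0,0,0,0]]'
```

```text
time: 24.02
eef_pos: [520.7, 34.3, 150.4]
tool_rot: [0.723, -0.691, 0.0, 0.002]
force: [-0.9, 0.3, -1.9]
width: 55.6
grip_force: 37.7
time: 24.43
eef_pos: [520.3, -12.7, 150.7]
tool_rot: [0.724, -0.69, -0.001, 0.0]
force: [-0.5, -0.7, -0.6]
width: 55.8
grip_force: 37.6
```

```bash
python3 -m jog '[[1,0.001,-0.001,-0.03,0],[1,0,0,-0.03,0],[1,0,0,-0.013,0],[1,0,0,0,0]]'; python3 -m jog '[[1,0,0,-0.006,0],[1,0,0,0,0]]'; python3 -m jog '[[1,0,0,-0.006,0],[1,0,0,0,0]]'; python3 -m jog '[[1,0,0,-0.006,0],[1,0,0,0,0]]'
```

```text
time: 24.77
eef_pos: [519.4, -12.7, 127.2]
tool_rot: [0.724, -0.69, -0.001, 0.001]
force: [-0.2, -0.4, -1.8]
width: 55.5
grip_force: 37.6
time: 24.93
eef_pos: [520.7, -13.1, 127.1]
tool_rot: [0.724, -0.69, -0.0, 0.0]
force: [-1.1, 0.1, -1.3]
width: 55.7
grip_force: 37.6
time: 25.1
eef_pos: [520.8, -13.4, 125.6]
tool_rot: [0.724, -0.69, 0.0, -0.0]
force: [-0.6, 1.1, -1.6]
width: 55.7
grip_force: 37.6
time: 25.27
eef_pos: [521.1, -13.5, 124.0]
tool_rot: [0.724, -0.69, 0.0, -0.0]
force: [-0.2, 0.2, 0.9]
width: 56.0
grip_force: 37.9
```

```bash
python3 -m jog '[[1,0,0,-0.005,0],[1,0,0,0,0],[1,0,0,0,0]]';  python3 -m jog '[[1,0,0,-0.004,0],[1,0,0,0,0],[1,0,0,0,0]]'
```

```text
time: 25.52
eef_pos: [521.2, -13.5, 123.0]
tool_rot: [0.724, -0.69, 0.001, -0.0]
force: [-0.4, 0.6, 3.1]
width: 55.8
grip_force: 38.2
time: 25.77
eef_pos: [521.3, -13.5, 121.9]
tool_rot: [0.724, -0.69, 0.001, -0.0]
force: [-1.5, -0.2, 6.7]
width: 55.5
grip_force: 38.5
```

Contact at about 8 N. Turning slowly while watching the force.

```bash
python3 -m jog '[[1,-0.001,0.001,0,0.02],[1,0,0,0,0.02],[1,0,0,0,0]]';  python3 -m jog '[[1,0,0,0,0.02],[1,0,0,0,0.02],[1,0,0,0,0]]';python3 -m jog '[[1,0,0,0,0.02],[1,0,0,0,0.02],[1,0,0,0,0]]'
```

```text
time: 26.02
eef_pos: [521.1, -13.2, 122.0]
tool_rot: [0.745, -0.667, 0.001, -0.001]
force: [-1.0, 1.0, 6.3]
width: 55.9
grip_force: 38.4
time: 26.27
eef_pos: [521.1, -13.2, 122.0]
tool_rot: [0.766, -0.643, 0.001, -0.001]
force: [-0.8, 0.0, 6.6]
width: 55.8
grip_force: 38.4
time: 26.52
eef_pos: [521.1, -13.1, 122.1]
tool_rot: [0.786, -0.619, 0.001, -0.001]
force: [-0.9, 0.1, 6.1]
width: 55.9
grip_force: 38.5
```

```bash
python3 -m jog '[[1,0,0,0,-0.05],[1,0,0,0,-0.05],[1,0,0,0,-0.02],[1,0,0,0,0]]';  python3 -m jog '[[1,0,0,0,-0.02],[1,0,0,0,-0.02],[1,0,0,0,0]]';python3 -m jog '[[1,0,0,0,-0.02],[1,0,0,0,-0.02],[1,0,0,0,0]]';python3 -m jog '[[1,0,0,0,-0.02],[1,0,0,0,-0.02],[1,0,0,0,0]]'
```

```text
time: 26.85
eef_pos: [521.7, -13.5, 122.2]
tool_rot: [0.723, -0.691, 0.001, -0.001]
force: [-0.1, -0.7, 5.8]
width: 55.5
grip_force: 38.4
time: 27.1
eef_pos: [521.7, -13.6, 122.2]
tool_rot: [-0.701, 0.713, -0.001, 0.001]
force: [-0.2, -0.2, 6.5]
width: 55.7
grip_force: 38.4
time: 27.35
eef_pos: [521.8, -13.6, 122.2]
tool_rot: [-0.679, 0.735, -0.001, 0.001]
force: [1.0, -0.8, 5.5]
width: 55.5
grip_force: 38.4
time: 27.6
eef_pos: [521.7, -13.6, 122.2]
tool_rot: [-0.655, 0.756, -0.001, 0.001]
force: [0.2, -0.8, 5.9]
width: 55.6
grip_force: 38.4
```

No drop yet. I'll re-measure the angles and the centre from the first, unobstructed top picture.

Run:
```python
from h import *
t=snap("top"); im=cv2.imread("pics/top0.png")
def a(p,q,z): d=onz(t,*q,z)-onz(t,*p,z); return round(np.degrees(np.arctan2(d[1],d[0])),1)
k=8
def up(x0,y0,w): return cv2.resize(im[y0:y0+w,x0:x0+w],None,fx=k,fy=k,interpolation=cv2.INTER_CUBIC)
px=lambda c,x0,y0:(np.array(c)+.5)/k-.5+[x0,y0]
n=up(250,168,30); h=cv2.cvtColor(n,cv2.COLOR_BGR2HSV)
for v in(120,150,180,200):
    m=cv2.inRange(h,np.array((12,110,v)),np.array((35,255,255)))
    c=max(cv2.findContours(m,0,1)[0],key=cv2.contourArea); r=cv2.minAreaRect(c); b=px(cv2.boxPoints(r),250,168)
    print("nose",v,np.round(np.array(r[1])/k,1),a(b[0],b[1],109)%90,np.round(onz(t,*b.mean(0),109),1))
n=up(174,165,30); g=cv2.cvtColor(n,cv2.COLOR_BGR2GRAY)
for v in(110,130,150,170):
    m=cv2.inRange(g,v,255); cs=[]
    y,x=np.mgrid[:240,:240]; m[np.hypot(x-118,y-116)>70]=0
    for c in cv2.findContours(m,0,1)[0]:
        A=cv2.contourArea(c)
        if A>60:
            r=cv2.minAreaRect(c); b=px(cv2.boxPoints(r),174,165); print("cap",v,A,np.round(px(r[0],174,165),2),np.round(np.array(r[1])/k,1),a(b[0],b[1],22)%90)
m=cv2.inRange(g,0,85); c=max(cv2.findContours(m,0,1)[0],key=cv2.contourArea);print("rim",px(cv2.minEnclosingCircle(c)[0],174,165))
print("img down/right yaw",a((189,180),(189,187),22),a((189,180),(196,180),22))
both=np.hstack([cv2.resize(up(250,168,30),(400,400)),cv2.resize(n,(400,400))]); cv2.imwrite("pics/h.png",both)
```

```text
nose 120 [8.3 8. ] 34.5 [517.8 -14.3 109. ]
nose 150 [7.8 8. ] 34.5 [518.4 -13.9 109. ]
nose 180 [7.4 7.7] 34.5 [518.8 -13.5 109. ]
nose 200 [7.1 7.3] 32.0 [519.2 -13.4 109. ]
cap 110 7377.0 [187.75 178.5 ] [12.6 12.4] 51.5
cap 130 78.5 [188.   185.88] [1.1 1.4] 4.900000000000006
cap 130 609.0 [183.19 178.62] [7.1 1.5] 4.900000000000006
cap 130 1710.0 [190.18 180.58] [ 5.7 11.4] 52.3
cap 130 708.5 [187.54 173.99] [1.8 7.5] 7.599999999999994
cap 150 269.0 [183.19 178.75] [5.9 0.8] 4.900000000000006
cap 150 951.5 [190.71 180.64] [ 4.4 10.2] 56.7
cap 150 379.5 [187.38 174.  ] [1.1 6.4] 4.900000000000006
cap 170 140.5 [192.38 179.38] [0.9 3.4] 6.3
rim [189.3770647  180.07862282]
img down/right yaw -173.7 -85.1
```

View pics/h.png

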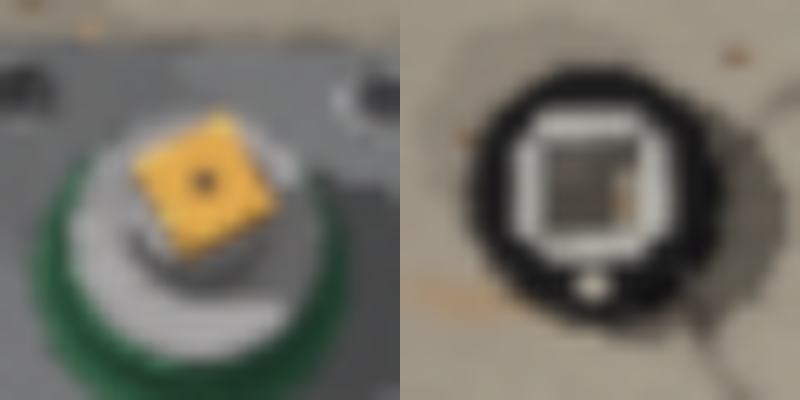

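The nose's black dot is at about (264.9,181.1), with its edges at yaw about 34°. The cap hole is at about 5°, so the turn needed is about 29°. The camera bias seen at the three grasps puts the axis about 1–2 mm to −x/+y of the TCP. Shifting and re-pressing.

```bash
python3 -m jog '[[1,0,0,0.006,0.03],[1,-0.006,0.004,0,0.03],[1,0,0,0,0.015],[1,0,0,0,0]]';  python3 -m jog '[[1,0,0,-0.006,0],[1,0,0,0,0],[1,0,0,0,0]]'
```

```text
time: 27.98
eef_pos: [519.5, -12.1, 123.3]
tool_rot: [-0.699, 0.715, -0.001, 0.001]
force: [1.7, -0.9, 2.1]
width: 55.6
grip_force: 38.1
time: 28.23
eef_pos: [519.7, -12.1, 121.9]
tool_rot: [-0.699, 0.716, -0.001, 0.001]
force: [0.8, -0.6, 6.7]
width: 55.3
grip_force: 38.5
```

```bash
python3 -m jog '[[1,0,0,0,0.03],[1,0,0,0,0.03],[1,0,0,0,0]]';  python3 -m jog '[[1,0,0,0,-0.06],[1,0,0,0,-0.06],[1,0,0,0,0]]'; python3 -m jog '[[1,0,0,0,0.06],[1,0.003,0,0,0],[1,0,0,0,0]]'; python3 -m jog '[[1,0,-0.004,0,0],[1,0,0,0,0]]'; python3 -m jog '[[1,-0.004,0,0,0],[1,0,0,0,0]]'
```

```text
time: 28.48
eef_pos: [519.4, -12.3, 121.8]
tool_rot: [0.732, -0.681, 0.001, -0.0]
force: [-0.5, 0.3, 6.5]
width: 55.7
grip_force: 38.5
time: 28.73
eef_pos: [519.6, -11.9, 121.9]
tool_rot: [-0.663, 0.749, -0.001, 0.001]
force: [0.9, -0.1, 6.0]
width: 55.7
grip_force: 38.5
time: 28.98
eef_pos: [519.7, -12.0, 121.7]
tool_rot: [-0.699, 0.715, -0.0, 0.0]
force: [-2.4, -0.7, 7.1]
width: 55.6
grip_force: 38.5
time: 29.15
eef_pos: [519.7, -12.7, 121.7]
tool_rot: [-0.699, 0.715, 0.0, 0.001]
force: [-0.9, 1.2, 6.8]
width: 56.0
grip_force: 38.5
time: 29.32
eef_pos: [519.1, -12.7, 121.9]
tool_rot: [-0.699, 0.715, -0.0, 0.001]
force: [0.2, 1.5, 6.4]
width: 55.5
grip_force: 38.5
```

Still riding on the nose top at about 108 mm. I'll do a light search, stepping sideways while wiggling the cap. A drop shows as the force falling back to about −1.5 N.

```bash
python3 -m jog '[[1,0,0.003,0,-0.035],[1,0,0.003,0,0.07],[1,0,0,0,-0.07],[1,0,0.003,0,0.07],[1,0,0,0,-0.07],[1,0.003,0,0,0.07],[1,0,0,0,-0.07],[1,0,-0.003,0,0.07],[1,0,0,0,-0.07],[1,0,-0.003,0,0.07],[1,0,0,0,-0.07],[1,0,0,0,0.035]]';  python3 -m jog '[[1,0,-0.003,0,-0.035],[1,0,0,0,0.07],[1,0,-0.003,0,-0.07],[1,0,0,0,0.07],[1,0.003,0,0,-0.07],[1,0,0,0,0.07],[1,0,0.003,0,-0.07],[1,0,0,0,0.07],[1,0,0.003,0,-0.07],[1,0,0,0,0.07],[1,0,0,0,-0.035],[1,0,0,0,0]]'
```

```text
time: 30.32
eef_pos: [519.8, -12.0, 121.9]
tool_rot: [-0.698, 0.716, -0.0, 0.001]
force: [-0.4, -0.1, 6.8]
width: 55.5
grip_force: 38.5
time: 31.32
eef_pos: [519.6, -12.6, 120.1]
tool_rot: [-0.698, 0.716, 0.0, -0.001]
force: [0.8, -2.0, -2.0]
width: 55.2
grip_force: 37.8
```

It dropped: force −2 N, z down to 120.1. Following it down.

```bash
python3 -m jog '[[1,0,0,-0.006,0],[1,0,0,-0.006,0],[1,0,0,0,0]]';  python3 -m jog '[[1,0,0,-0.006,0],[1,0,0,-0.006,0],[1,0,0,0,0]]'
```

```text
time: 31.57
eef_pos: [519.8, -12.5, 116.9]
tool_rot: [-0.699, 0.715, 0.0, -0.001]
force: [0.8, -3.3, 0.7]
width: 55.5
grip_force: 37.9
time: 31.82
eef_pos: [519.9, -12.4, 113.6]
tool_rot: [-0.699, 0.715, 0.0, -0.0]
force: [-0.2, -2.6, 1.0]
width: 55.6
grip_force: 38.0
```

```bash
python3 -m jog '[[1,0,-0.003,-0.005,0],[1,0,0,0,0],[1,0,0,0,0]]';  python3 -m jog '[[1,0,0,-0.005,0],[1,0,0,0,0],[1,0,0,0,0]]'
```

```text
time: 32.07
eef_pos: [520.0, -12.9, 112.1]
tool_rot: [-0.699, 0.715, 0.0, -0.0]
force: [0.2, -2.4, -1.3]
width: 55.5
grip_force: 37.8
time: 32.32
eef_pos: [520.0, -13.0, 110.7]
tool_rot: [-0.699, 0.715, 0.0, -0.0]
force: [0.6, -1.0, 0.2]
width: 55.6
grip_force: 37.9
```

```bash
python3 -m jog '[[1,0,0,-0.005,0],[1,0,0,0,0],[1,0,0,0,0]]';  python3 -m jog '[[1,0,0,-0.004,0],[1,0,0,0,0],[1,0,0,0,0]]'
```

```text
time: 32.57
eef_pos: [520.1, -13.1, 109.6]
tool_rot: [-0.699, 0.715, 0.0, 0.0]
force: [-0.8, -1.2, 2.1]
width: 55.9
grip_force: 38.2
time: 32.82
eef_pos: [520.2, -13.1, 108.7]
tool_rot: [-0.699, 0.715, -0.0, 0.0]
force: [-1.4, -0.8, 6.1]
width: 55.7
grip_force: 38.4
```

The load rises along the spring at the home height, so the cap is seated. Easing off, opening and retreating.

```bash
python3 -m jog '[[1,0,0,0.005,0],[1,0,0,0,0],[-1,0,0,0,0],[-1,0,0,0,0],[-1,0,0,0,0],[-1,0,0,0,0],[-1,0,0,0.05,0],[-1,0,0,0.1,0],[-1,0,0,0.1,0],[-1,0,0.1,0.1,0],[-1,0,0.1,0,0],[-1,0,0.1,0,0]]'; python3 -m jog '[[-1,0,0.1,0,0],[-1,0,0.1,0,0],[-1,0,0.1,0,0],[-1,0,0,0,0],[-1,0,0,0,0]]'
python3 - <<'E'
from h import *
s=snap("side");t=snap("top")
cv2.imwrite("pics/i.png",np.hstack([cv2.resize(s["img"][175:245,220:310],(400,320)),cv2.resize(t["img"][150:230,220:320],(400,320))]))
E
```

```text
time: 33.82
eef_pos: [521.8, 77.1, 216.8]
tool_rot: [-0.698, 0.716, -0.002, 0.002]
force: [-0.6, 0.3, -0.8]
width: 85.3
grip_force: 0.0
time: 34.23
eef_pos: [519.9, 167.8, 213.8]
tool_rot: [-0.7, 0.714, 0.0, -0.0]
force: [-0.5, 0.0, 1.1]
width: 85.2
grip_force: 0.0
```

View pics/i.png

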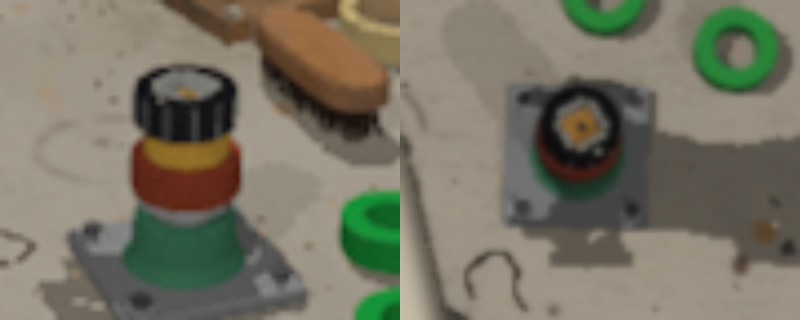

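The stack is complete and flat, and the brass nose shows inside the cap's square hole at about (265,182) in the top view. Handing in.

```bash
python3 -c "
from rig import robot
print(robot.job_done())"
```

```text
the job is handed in; nothing more can be done
None
```

The wheel, spacer and cap are stacked on the spindle, the cap is down over the square nose, the gripper is clear, and the job is handed in at about 34 s; `job_done()` returned no verdict, and early on I misjudged a descent and pressed the fingertips on the bench at about 46 N beside the wheel, with no failure reported then.

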